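# Load the bedding press and hold its index plunger back

### The arm

A 6-joint arm with a two-finger parallel gripper is mounted at the origin on the work surface. World frame = base frame: x ahead of the robot, y to its left, z up, the work surface at z = 0. Lengths are in m, angles in rad, forces in N, time in s.
With the tool pointing down it reaches from about 0.325 to 0.9 m from the base axis. Payload 6.1 kg.
Tool frame: the origin (TCP) lies midway between the tips of the shut fingers; the grasp point (between the pads) lies 19 mm behind it; z points along the fingers, y is the line along which they close (so a half turn about z gives the same grasp; the last joint's range is limited). The gripper opens to 85 mm and grips with 20 to 120 N. Pads are 22 mm wide; open, the fingers measure 114 mm over their backs; the gripper's body (76 mm by 85 mm) begins 54 mm behind the grasp point. The pads swing forward as they close: fully open they stand 13 mm farther back than shut.
Start: joints at [1.099, 0.22, 1.526, -0, 1.395, -0.126], TCP at [0.212, 0.588, 0.231] pointing down, gripper open.
Joint ranges: [-2.98, 2.98], [-0.91, 2.08], [0.09, 2.57], [-1.24, 4.39], [0.2, 2.65], [-2.68, 2.68]. Speed limits (rad/s): [2.57, 2.57, 3.01, 3.14, 3.14, 3.14].

### API

Orientations are given as a rotation vector (axis times angle).
In Python, from cell import bot gives the robot as it stands. Calls block until the motion is done:
- bot.move_to(position, orientation): joint-space move of the TCP to a pose.
- bot.line_to(position, attitude=None, vel=0.15, contact_N=None): straight line of the TCP; attitude=None keeps the orientation; vel is the mean speed in m/s. With contact_N (N) it stops when the force on the tool has changed by that much, and returns True; else False.
- bot.goto_joints(angles): joint-space move.
- bot.grip(opening, force=None): opening from 0.0 (shut) to 1.0 (fully open); force is the grip in N (None keeps the last); returns when the fingers have stopped.
- bot.hold(seconds).
- bot.inverse_kinematics(position, orientation): joint angles nearest the present ones, or None.
- bot.state(): the state.
- bot.camera(name): name is "side" or "top"; returns a dict with "pixels" (480x640x3 uint8, red, green, blue), "intrinsics" (3x3 intrinsics, pixels), "T" (4x4, takes a point from camera to world coordinates). Camera axes: x right, y down, z forward; pixel columns grow to the right and rows downward; lengths in m; the calibration is good to about 2 mm. A picture is of the moment at which its call begins. There is no depth.
A pose or a line that the arm cannot do raises bot.PlanningError and nothing moves.
- bot.sign_off(): hands the job in; it is judged then, once.
Trained networks look in a picture, given as the dict that the camera call returned (one of the last four; its "shot" number tells which), for a name from the list of things; names that differ only in an ending like _2 or _b are one class to them, and where a whole thing is asked for, a point or a joint stands for the part that bears it (a point fixed in the world has none). Each returns a list of dicts, best first, with "p" (0 to 1); they miss things now and then, are a little off and sometimes report something else, mostly with a low value. They report only what shows in the picture. A call takes as long as a camera call.
- bot.spot_in(target, picture): "uv" ([column, row] in pixels, amid what is visible of it).
- bot.mark_of(target, picture): "uv" ([column, row] in pixels: a listed point, or the origin of a listed thing).
The state is a dict: "time": time; "joint_pos": joint angles; "dq": joint speeds; "tau": joint torques, N m; "tool_pos": TCP position; "tool_rot": TCP orientation; "ft_force": force on the tool from outside, world axes, zero at the start; "ft_torque": the same for the moment, N m; "finger_gap": opening from 0.0 (shut) to 1.0 (fully open); "grasp_force": force on a finger pad.
Only numpy, scipy, OpenCV 4.12 (cv2) and the standard library are available. Lean on these libraries where they do the work, as an engineer would, in place of code of your own. Each camera call takes 0.05 s, during which the arm holds its last target. There are 200 camera calls.

### The job

The prism in the bedding press is ready to be pressed into its seat: hang the aluminium beaker with the wire bail by that handle on the forked hook at the end of the press arm, so that it hangs there freely, then pull the index plunger's knob straight out until it is fully back and hold it there, so that the beaker's weight alone brings the arm down and the rubber foot bears on the glass. Finish while still holding the plunger fully back in the gripper: do not let go of it, do not push or touch the arm or beaker at the end, and leave everything else on the bench where it is.

Things in the scene. Friction and masses are not known exactly. Their poses are not given: they have to be found in the camera images.
- weight_beaker: the weight: loose dented open aluminium beaker, 92 mm across, 85 mm tall, lead disc inside, 0.36 to 0.56 kg, with a stiff upright wire bail that does not fold. Origin under its centre, z up. The bail stands in its x-z plane: legs at x = +-51 mm, crown of 6 mm wire straight and level along x for 88 mm, centre line 138 mm above the underside
- bail_grip (a point): middle of the beaker's bail, 138 mm above its underside: centre of a fixed wooden sleeve 12 mm thick and 34 mm long on the wire; axes as the beaker's (sleeve along x)
- press_frame: grey bedding press, bolted down; origin on the bench under it, z up. In its frame: base plate 15 mm high, x +-65, y -175 to +85 mm; post at y = -120 mm (44 mm wide in y, x -26 to +26 mm, front cheek 272 mm high, rear cheek 212 mm); the arm points to +y and ends in the forked hook; the plunger's knob sticks out in front, to -x
- press_lever (a joint): angle of the press arm (pivot at x 0, y -120, z 190 mm in the press frame, axis along x). 0 = parked, sloping up 0.20 rad to the hook end, locked by the index pin (0.02 play); grows as it comes down; 0.20 = level, foot on the glass. A counterweight holds the empty arm up (0.3 N m); loaded and unlocked it sinks in 1 to 2 s
- press_arm: the press arm itself: aluminium bar 12 x 22 mm from the pivot out to the hook, a brass counterweight 50 mm thick on its short tail, a steel index plate above the pivot; origin on the pivot, y along the bar to the hook, tilted with it
- fork_hook: steel forked hook on the arm's end: two prongs of 8 mm bar at x = +-30 mm run out along +y, dip into a trough (12 mm wide at the bottom, 36 mm at the top) and turn up 21 mm above the origin. The crown must lie along x across both troughs, sleeve between the prongs. Origin: where the crown's centre line rests, mid between the prongs; 236 mm above the bench parked, 185 mm when down
- fork_bar (a point): middle of the cross bar (12 mm thick) that joins the two prongs, 51 mm back towards the post from the hook's origin; axes as the hook's: x as the press frame's, y out along the arm, tilted with it
- plunger_knob: black turned knob of the index plunger, 30 mm in diameter, 20 mm long, axis along the press frame's x; origin at its centre, 250 mm above the bench; its rear face is 3 mm clear of a 20 mm barrel on the post's front cheek. Nothing stands above it. It pulls out to the press frame's -x
- index_plunger (a joint): how far the plunger is pulled out (m): 0 = pin home in the hole of the arm's index plate, 0.008 = pin just leaves the hole, 0.012 = fully back against its stop. The spring resists with 7 N at 0 and 12 N at 0.012, a loaded arm adds up to 3 N of friction; it springs back if let go
- presser_foot: wooden rod with a 24 mm rubber tip, fixed upright under the press arm 110 mm from its pivot; origin at the bottom of the tip
- prism: curved crown glass prism about 110 mm long and 40 mm high, held in the press's brass seat by two sprung steel clips; origin under its middle, its flat top 67 mm above the bench, under the foot
- plain_beaker: bystander: dented aluminium beaker 76 mm across, 95 mm tall, without any handle; origin under its centre
- funnel_stand: bystander: brass funnel on a grey stand, 264 mm tall; origin under its base
- cobalt_bottle: bystander: round glass bottle with cork, 68 mm across, 194 mm tall; origin under its centre
- wood_pusher: bystander: rubber-tipped wooden stick lying on the bench, 184 mm long, 25 mm thick; origin under its middle
- spare_clip: bystander: wooden block 130 x 160 mm with a second prism in a brass seat with clips, 70 mm tall; origin at its underside
- screw_jar: bystander: glass jar with steel lid, 70 mm across, 82 mm tall; origin under its centre
- dust_brush: bystander: wooden-handled brush lying on the bench, 200 mm long; origin under its middle

How it is judged:
By the outcome, as a careful person would: the job done as asked, in the order asked, and still so for the second after the job is handed in, while the arm keeps its last pose, push and grip.
It also fails if it takes over 54 s, if anything falls off the work surface, if the arm or the gripper's body presses on something with over 40 N, if the wrist force passes 120 N, or if a joint passes its speed limit or range.

## Working session

There is one attempt and no reset: what is moved stays moved. The work goes in short steps, each a Python script; the robot and the scene stay as the last script left them, time stands still between calls to the robot, and variables do not carry over. Pictures are saved under pics/ and viewed, at most 10 in all, crops included, and the job is handed in when it is done.

```bash
mkdir -p pics; ls; cat > h.py <<'E'
import numpy as np, cv2
from cell import bot
def ray(c,uv):
    K=np.array(c["intrinsics"]);T=np.array(c["T"])
    d=T[:3,:3]@np.linalg.solve(K,[uv[0],uv[1],1.]);return T[:3,3],d/np.linalg.norm(d)
def tri(cs,uvs):
    A=np.zeros((3,3));b=np.zeros(3);R=[ray(c,u) for c,u in zip(cs,uvs)]
    for o,d in R:
        P=np.eye(3)-np.outer(d,d);A+=P;b+=P@o
    x=np.linalg.solve(A,b)
    return x,[np.linalg.norm(np.cross(x-o,d)) for o,d in R][0]
def atz(c,uv,z):
    o,d=ray(c,uv);return o+d*(z-o[2])/d[2]
def proj(c,p):
    T=np.array(c["T"]);q=np.array(c["intrinsics"])@(T[:3,:3].T@(np.array(p)-T[:3,3]));return q[:2]/q[2]
def save(c,n,crop=None,s=1):
    im=c["pixels"][:,:,::-1]
    if crop: x0,y0,x1,y1=crop; im=im[y0:y1,x0:x1]
    cv2.imwrite("pics/"+n,cv2.resize(im,None,fx=s,fy=s,interpolation=cv2.INTER_CUBIC))
E
python3 - <<'E'
from h import *
np.set_printoptions(precision=4,suppress=True)
s=bot.camera("side");t=bot.camera("top");save(s,"s0.png");save(t,"t0.png")
for c in(s,t):print(np.array(c["T"])[:3],c["intrinsics"][0][0])
for n in "weight_beaker bail_grip press_frame fork_hook fork_bar plunger_knob presser_foot prism plain_beaker funnel_stand cobalt_bottle wood_pusher spare_clip screw_jar dust_brush press_arm".split():
    a=bot.mark_of(n,s);b=bot.mark_of(n,t)
    print(n,[(np.round(q["uv"],1).tolist(),round(q["p"],2)) for q in a[:2]],[(np.round(q["uv"],1).tolist(),round(q["p"],2)) for q in b[:2]],end=" ")
    if a and b:
        x,e=tri((s,t),(a[0]["uv"],b[0]["uv"]));print(x,round(e,4))
    else:print()
print(bot.state())
E
```

```text
pics
[[ 0.9886 -0.1269  0.0813  0.4949]
 [-0.1495 -0.7568  0.6363 -0.9133]
 [-0.0193 -0.6412 -0.7671  1.1791]] 484.32937946752116
[[-0.0217 -0.9931  0.115   0.4743]
 [-0.9998  0.0217 -0.0013 -0.0623]
 [-0.0012 -0.115  -0.9934  1.1635]] 461.0009408218877
weight_beaker [([278.5, 189.3], 0.85)] [([173.3, 291.5], 0.77)] [0.4946 0.296  0.0227] 0.0057
bail_grip [([272.5, 162.1], 0.68)] [([149.6, 290.0], 0.95), ([307.7, 251.1], 0.36)] [0.492  0.3155 0.1291] 0.0001
press_frame [] [([313.3, 257.4], 0.8)] 
fork_hook [([308.0, 183.6], 0.56)] [([244.3, 243.4], 0.84)] [0.5823 0.0875 0.2304] 0.0017
fork_bar [([304.7, 195.9], 0.57)] [([265.4, 244.2], 0.93)] [0.5736 0.0447 0.227 ] 0.0047
plunger_knob [([288.5, 251.1], 0.48)] [([369.5, 276.3], 0.66)] [ 0.5056 -0.163   0.2505] 0.0019
presser_foot [([311.0, 248.1], 0.64)] [([268.6, 245.6], 0.5), ([303.5, 250.4], 0.49)] [ 0.591   0.0652 -0.0295] 0.0119
prism [([307.6, 265.9], 0.38)] [([309.1, 251.5], 0.38)] [ 0.5686 -0.0407  0.0194] 0.0121
plain_beaker [([326.9, 190.1], 0.78), ([304.5, 261.8], 0.34)] [([177.2, 221.3], 0.6), ([480.7, 283.1], 0.51)] [ 0.6
[... 611 characters left out ...]
[311.2, 266.3], 0.67)] [([411.9, 323.5], 0.81)] [ 0.3956 -0.2886  0.0175] 0.0026
press_arm [([308.5, 260.6], 0.92), ([306.6, 196.5], 0.68)] [([367.8, 252.7], 0.64), ([244.0, 243.6], 0.27)] [ 0.5546 -0.166   0.2063] 0.0036
{'time': 1.7, 'joint_pos': array([ 1.0989,  0.2204,  1.5265,  0.    ,  1.3947, -0.1261]), 'dq': array([-0.0011,  0.0007,  0.0002,  0.0004, -0.0029, -0.0006]), 'tau': array([  0.0007, -49.6836, -38.9723,  -0.0003,   0.0008,   0.    ]), 'tool_pos': array([0.2118, 0.588 , 0.2313]), 'tool_rot': array([-0.5405, -3.0947,  0.    ]), 'ft_force': array([-0.0372, -0.5694, -0.0715]), 'ft_torque': array([ 0.0432,  0.0305, -0.0212]), 'grasp_force': 0.0, 'finger_gap': 0.9977486917674006}
```

```bash
python3 - <<'E'
import cv2
a=cv2.imread("pics/s0.png")[130:330,220:420];b=cv2.imread("pics/t0.png")
cv2.imwrite("pics/s1.png",cv2.resize(a,(600,600),interpolation=2))
cv2.imwrite("pics/t1.png",cv2.resize(b[160:360,110:410],(795,530),interpolation=2))
E
```

```text
(no output)
```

View pics/s1.png

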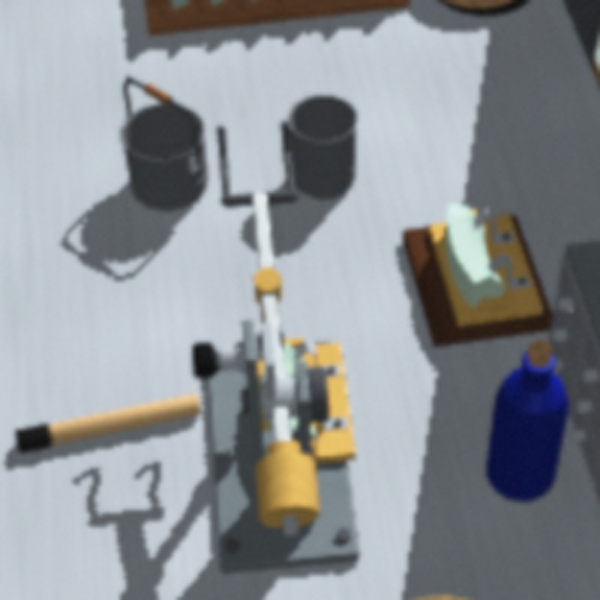

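View pics/t1.png

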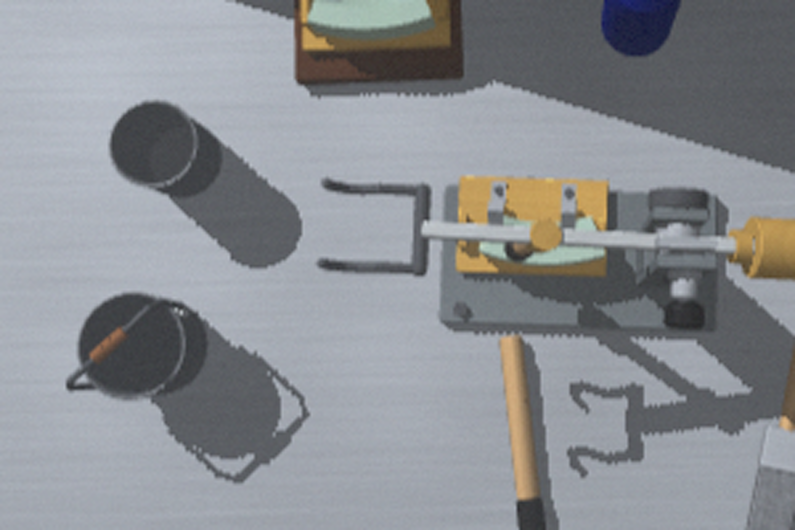

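The side crop shows the weight beaker at about (275,185), with its orange sleeve at (272,162), left of the plain beaker. The fork opens towards +y and the knob at (288,250) faces the robot. In the top view the crown runs roughly from (136,305) to (170,274), and the fork tips are near (232,229) and (231,260).

```bash
python3 - <<'E'
from h import *
from scipy.spatial.transform import Rotation as R
np.set_printoptions(precision=4,suppress=True)
t=bot.camera("top");s=bot.camera("side")
f=lambda x,y:(110+x/2.65,160+y/2.65)
a=atz(t,f(68,385),.138);b=atz(t,f(160,303),.138)
print("crown",a,b,"len",np.linalg.norm(a-b),"mid",(a+b)/2,"yaw",np.degrees(np.arctan2(*(b-a)[1::-1])))
for n,z in(("bail_grip",.138),("fork_hook",.236),("fork_bar",.226),("plunger_knob",.25),("press_frame",0),("weight_beaker",0)):
    for c in (t,s):
        m=bot.mark_of(n,c)
        if m:print(n,m[0]["p"],np.round(m[0]["uv"],1),atz(c,m[0]["uv"],z))
h=.19
print("tail",atz(t,f(735,243),.178),"bar",atz(t,f(424,230),.226))
print("prong tips",atz(t,f(325,183),.255),atz(t,f(322,265),.255),"bar ends",atz(t,f(427,187),.226),atz(t,f(420,273),.226))
print("base plate corners FL,FR(y+,y-)",atz(t,f(441,325),.015),atz(t,f(715,330),.015),"back",atz(t,f(447,186),.015))
print("top view grip",proj(s,(a+b)/2))
E
```

```text
crown [0.459  0.3423 0.138 ] [0.5255 0.2668 0.138 ] len 0.10061540324088299 mid [0.4923 0.3045 0.138 ] yaw -48.642753407672245
bail_grip 0.64 [152.1 288.9] [0.4942 0.3067 0.138 ]
bail_grip 0.77 [273.1 165.2] [0.4926 0.2896 0.138 ]
fork_hook 0.9 [246.2 244.8] [0.577  0.0827 0.236 ]
fork_hook 0.6 [307.7 182.8] [0.583  0.0853 0.236 ]
fork_bar 0.63 [268.3 244.2] [0.5783 0.0391 0.226 ]
fork_bar 0.65 [306.  196.7] [0.5721 0.0413 0.226 ]
plunger_knob 0.65 [368.5 277.2] [ 0.5057 -0.1609  0.25  ]
plunger_knob 0.48 [289.4 248.7] [ 0.5067 -0.1555  0.25  ]
press_frame 0.68 [311.  258.9] [ 0.5636 -0.0441  0.    ]
press_frame 0.87 [310.9 268.6] [ 0.5661 -0.0394  0.    ]
weight_beaker 0.93 [172.3 289.7] [0.4938 0.3056 0.    ]
weight_beaker 0.95 [278.1 189.8] [0.4987 0.3177 0.    ]
tail [ 0.5619 -0.211   0.178 ] bar [0.5729 0.0357 0.226 ]
prong tips [0.607  0.1066 0.255 ] [0.5453 0.1089 0.255 ] bar ends [0.6064 0.033  0.226 ] [0.5398 0.0391 0.226 ]
base plate corners FL,FR(y+,y-) [0.5053 0.0427 0.015 ] [ 0.4951 -0.2137  0.015 ] back [0.6366 0.0355 0.015 ]
top view grip [272.617  162.1932]
```

```bash
cat >> h.py <<'E'
from scipy.spatial.transform import Rotation as R
def down(yaw):  # tool z down, tool y (closing line) at world yaw (deg)
    a=np.radians(yaw);y=np.array([np.cos(a),np.sin(a),0]);z=np.array([0,0,-1.])
    return R.from_matrix(np.column_stack([np.cross(y,z),y,z])).as_rotvec()
PY=-2.4; py=np.array([np.sin(np.radians(-PY)),np.cos(np.radians(PY)),0]); px=np.array([py[1],-py[0],0])
HOOK=np.array([.575,.086,.236]); KNOB=np.array([.506,-.161,.25])
E
python3 - <<'E'
from h import *
np.set_printoptions(precision=3,suppress=True)
for y in(41.4,-138.6):print(y,bot.inverse_kinematics([.4935,.3055,.119],down(y)))
for y in(87.6,-92.4):
    for p in (HOOK+[0,.1,.011],HOOK-[0,0,.019],KNOB-[0,0,.02]):print(y,bot.inverse_kinematics(p,down(y)))
E
```

```text
41.4 [ 0.418  0.221  1.747 -0.     1.174 -0.304]
-138.6 None
87.6 [ 0.182  0.162  1.565 -0.     1.416 -1.346]
87.6 [ 0.013  0.127  1.659 -0.     1.355 -1.516]
87.6 [-0.457 -0.004  1.772  0.     1.373 -1.986]
-92.4 [ 0.182  0.162  1.565 -0.     1.416  1.795]
-92.4 [ 0.013  0.127  1.659 -0.     1.355  1.626]
-92.4 [-0.457 -0.004  1.772 -0.     1.373  1.156]
```

```bash
python3 - <<'E'
from h import *
o=down(41.4);g=np.array([.4935,.3055,.119])
bot.move_to(g+[0,0,.09],o); bot.line_to(g,vel=.1)
bot.grip(0.0,60); st=bot.state();print(st["finger_gap"],st["grasp_force"],st["time"],st["ft_force"])
z0=st["tool_pos"][2]
bot.line_to(g+[0,0,.145],vel=.12)
bot.move_to(HOOK+.12*py+[0,0,.032-.019],down(90+PY))
bot.hold(.4)
st=bot.state();print(z0,st["tool_pos"],st["finger_gap"],st["ft_force"],st["time"])
s=bot.camera("side");t=bot.camera("top");save(s,"s2.png",(240,120,390,240),5);save(t,"t2.png",(150,180,350,320),4)
for n in("bail_grip","fork_hook","fork_bar"):
    for c in(t,s):
        m=bot.mark_of(n,c)
        if m:print(n,m[0]["p"],np.round(m[0]["uv"],1),atz(c,m[0]["uv"],{"bail_grip":.268,"fork_hook":.236,"fork_bar":.226}[n]))
E
```

```text
0.12224449163220356 58.35910677909851 5.6167 [ 1.17508419  0.31853818 -0.01905244]
0.11926667200035608 [0.5798585  0.20625638 0.24912265] 0.12128795426736035 [ 0.84331646  0.24347403 -3.93090449] 8.3333
bail_grip 0.71 [181.5 244.9] [0.57600489 0.20417836 0.268     ]
bail_grip 0.87 [299.1 152. ] [0.57214322 0.18376715 0.268     ]
fork_hook 0.69 [244.7 240.7] [0.58540156 0.08575286 0.236     ]
fork_hook 0.6 [307.5 182. ] [0.5829106  0.08863187 0.236     ]
fork_bar 0.89 [267.5 245.7] [0.57528374 0.04075778 0.226     ]
fork_bar 0.5 [308.7 194.6] [0.5805845  0.04818594 0.226     ]
```

View pics/s2.png

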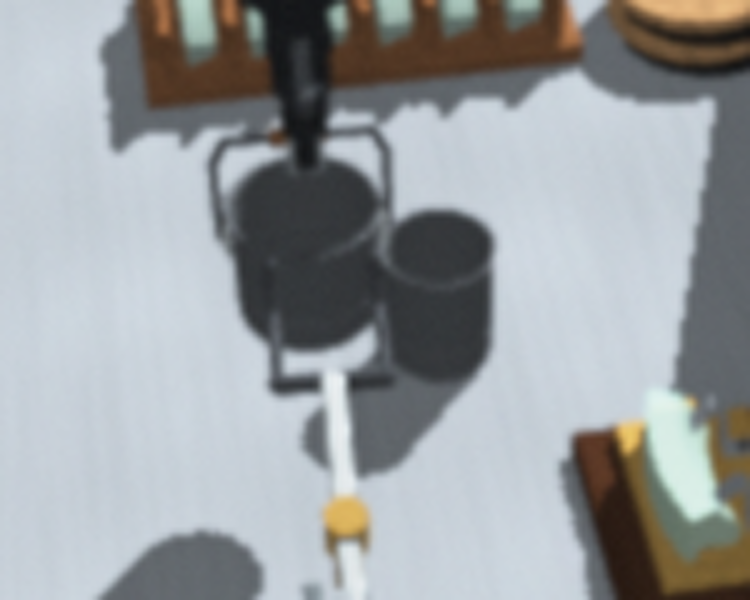

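View pics/t2.png

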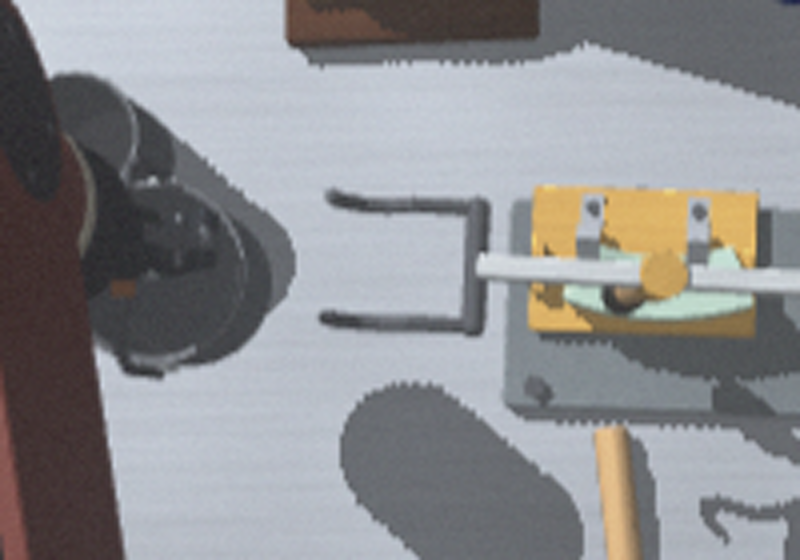

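The side picture shows the bail held level. Its legs are at about crop x 213 and 388, with the fork bar from (272,385) to (392,382). The sleeve sits slightly left of the fingers. I'll measure that offset.

```bash
python3 - <<'E'
from h import *
np.set_printoptions(precision=4,suppress=True)
s=bot.camera("side");t=bot.camera("top");f=lambda x,y:(240+x/5,120+y/5)
p=bot.state()["tool_pos"]+[0,0,.019]
print("grip crop px",(proj(s,p)-[240,120])*5,[(proj(s,p+k*px)-[240,120])*5 for k in(-.051,.051,-.044,.044)])
for u in((272,385),(392,382),(332,383.5)):print("bar",atz(s,f(*u),.226))
print("tops",(proj(s,HOOK-.051*py*.98-[0,0,.01])-[240,120])*5)
g=lambda x,y:(150+x/4,180+y/4)
for u in((480,202),(474,330)):print("bar top",atz(t,g(*u),.226))
for u in((332,195),(326,318)):print("tip top",atz(t,g(*u),.257))
E
```

```text
grip crop px [304.4572 134.3648] [array([217.497 , 141.7484]), array([391.077 , 127.0101]), array([229.4529, 140.7332]), array([379.2081, 128.0179])]
bar [0.5402 0.0455 0.226 ]
bar [0.6062 0.0366 0.226 ]
bar [0.5732 0.0411 0.226 ]
tops [332.6184 389.8984]
bar top [0.6065 0.0353 0.226 ]
bar top [0.5408 0.039  0.226 ]
tip top [0.6073 0.1056 0.257 ]
tip top [0.5461 0.1085 0.257 ]
```

```bash
sed -i 's/^HOOK=.*\(KNOB\)/HOOK=np.array([.5755,.088,.236]); \1/' h.py; grep HOOK= h.py; python3 - <<'E'
from h import *
np.set_printoptions(precision=4,suppress=True)
o=down(90+PY);H=HOOK+.002*px-[0,0,.019]
bot.line_to(H+.12*py+[0,0,.032],o,vel=.05)
print("contact in",bot.line_to(H+[0,0,.032],vel=.08,contact_N=5),bot.state()["tool_pos"])
bot.hold(.2)
print("contact down",bot.line_to(H+[0,0,.004],vel=.04,contact_N=4),bot.state()["tool_pos"],bot.state()["ft_force"])
print("contact down2",bot.line_to(H-[0,0,.004],vel=.012,contact_N=2.5))
st=bot.state();print(st["tool_pos"]-H,st["ft_force"],st["time"])
s=bot.camera("side");t=bot.camera("top");save(s,"s3.png",(260,130,380,226),6);save(t,"t3.png",(180,200,330,300),5)
E
```

```text
HOOK=np.array([.5755,.088,.236]); KNOB=np.array([.506,-.161,.25])
contact in False [0.5775 0.0884 0.249 ]
contact down False [0.5777 0.0879 0.2213] [-0.0942  0.1811 -3.1022]
contact down2 False
[-0.0001 -0.     -0.0041] [ 0.1038 -0.2424 -3.1631] 12.6
```

View pics/s3.png

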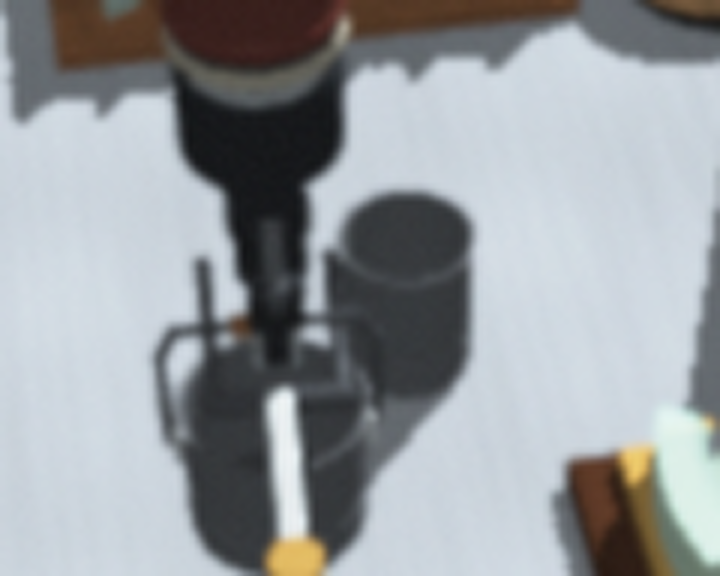

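The crown lies centred across both prongs (crop x 205 and 330), but there is no clear load transfer yet. This is probably the lock play, so I'll keep lowering.

```bash
python3 - <<'E'
from h import *
np.set_printoptions(precision=4,suppress=True)
H=HOOK+.002*px-[0,0,.019]
for d in(.006,.008,.010,.012,.014):
    bot.line_to(H-[0,0,d],vel=.015);st=bot.state();print(d,st["ft_force"],st["ft_torque"])
    if st["ft_force"][2]>-1.0:break
print(st["time"])
E
```

```text
0.006 [-0.7284  0.2485 -0.0517] [-0.0026  0.0867 -0.0207]
12.9833
```

```bash
python3 - <<'E'
from h import *
np.set_printoptions(precision=4,suppress=True)
H=HOOK+.002*px-[0,0,.019]
bot.grip(.38); print(bot.state()["ft_force"],bot.state()["finger_gap"])
print(bot.line_to(H+[0,0,.07],vel=.08,contact_N=4)); 
bot.line_to(H+[-.03,-.03,.14],vel=.15)
bot.move_to(KNOB+[0,0,.09],down(90+PY)); print(bot.state()["time"])
s=bot.camera("side");t=bot.camera("top");save(s,"s4.png",(250,130,390,270),4);save(t,"t4.png",(180,180,420,320),3)
for c in(s,t):
    for n,z in(("plunger_knob",.25),("bail_grip",.231)):
        m=bot.mark_of(n,c)
        if m:print(n,m[0]["p"],np.round(m[0]["uv"],1),atz(c,m[0]["uv"],z))
im=cv2.imread
a,b=im("pics/s4.png"),im("pics/t4.png");a=cv2.resize(a,(420,420));b=b[:, :][:420,150:720]
cv2.imwrite("pics/c4.png",cv2.resize(np.hstack([a,b]),(800,339)))
E
```

```text
[-0.794   0.4113 -0.6186] 0.3799744239478304
False
16.0083
plunger_knob 0.55 [288.2 250.7] [ 0.5032 -0.1613  0.25  ]
bail_grip 0.89 [306.3 183.8] [0.5791 0.0872 0.231 ]
bail_grip 0.71 [245.  246.7] [0.5737 0.086  0.231 ]
```

View pics/s4.png

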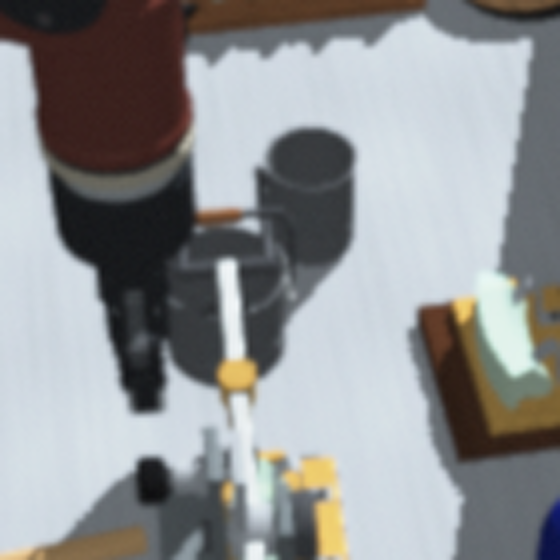

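The beaker hangs free with its crown across both prongs and the sleeve between them. The knob, at crop (153,480), is clear for the gripper.

```bash
python3 - <<'E'
from h import *
np.set_printoptions(precision=4,suppress=True)
K=np.array([.5055,-.161,.231])
bot.grip(.75)
bot.line_to(K+[0,0,.045],vel=.1)
print(bot.line_to(K,vel=.06,contact_N=6))
bot.hold(.2);print(bot.state()["ft_force"])
bot.grip(0,20);bot.hold(.3)
st=bot.state();print(st["finger_gap"],st["grasp_force"],st["ft_force"],st["ft_torque"],st["tool_pos"],st["time"])
s=bot.camera("side");save(s,"s5.png",(250,130,390,270),4)
E
```

```text
False
[-0.3856 -0.1822 -1.304 ]
0.3439920004759726 22.142175436019897 [-1.5101  9.3103  4.5912] [ 1.4383  0.2662 -0.2309] [ 0.5055 -0.1588  0.2315] 19.3083
```

View pics/s5.png

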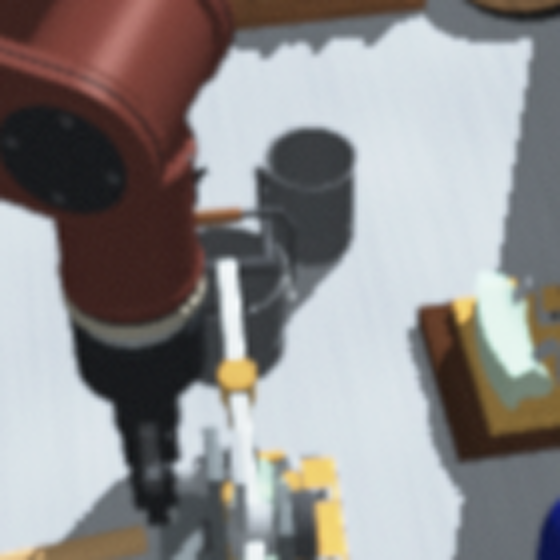

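```bash
python3 - <<'E'
from h import *
np.set_printoptions(precision=4,suppress=True)
K=np.array([.5055,-.1583,.231])
bot.line_to(K,vel=.02);bot.hold(.2);print(bot.state()["ft_force"])
bot.grip(0,100)
st=bot.state();p0=st["tool_pos"];print(st["finger_gap"],st["grasp_force"],st["ft_force"],p0)
for d in(.004,.008,.011,.013,.0145):
    bot.line_to(K-d*px,vel=.02);bot.hold(.15);st=bot.state();print(d,(st["tool_pos"]-p0)@-px,st["ft_force"],st["finger_gap"])
    if st["ft_force"]@px>24:break
print(st["time"])
s=bot.camera("side")
m=bot.mark_of("fork_hook",s);print([(q["p"],np.round(q["uv"],1)) for q in m[:1]])
E
```

```text
[-3.2245 -0.5625  5.3684]
0.3189204668215683 97.91254162788391 [-3.3753 -0.4136  6.3636] [ 0.5056 -0.1586  0.2318]
0.004 0.0008506001690798411 [11.7382 -1.0703 -0.0685] 0.31970209347992856
0.008 0.0045622109780380496 [13.1801 -1.6667 -1.61  ] 0.3214178162140096
0.011 0.008054127296882844 [10.2933 -1.5267  0.6862] 0.3192729957675411
0.013 0.010026685753166188 [10.4955 -0.6871 -0.2889] 0.31783183068802034
0.0145 0.011394260960208003 [11.495  -1.0162  0.0217] 0.32025801514286956
22.3083
[(0.59, array([305.4, 191. ]))]
```

```bash
python3 - <<'E'
from h import *
np.set_printoptions(precision=4,suppress=True)
K=np.array([.5055,-.1583,.231]);p0=np.array([.5056,-.1586,.2318])
for d in(.0155,.0165,.0175,.0185):
    bot.line_to(K-d*px,vel=.02);bot.hold(.15);st=bot.state();print(d,(st["tool_pos"]-p0)@-px,st["ft_force"],st["finger_gap"])
    if st["ft_force"]@px>17:break
bot.hold(2.5)
st=bot.state();print((st["tool_pos"]-p0)@-px,st["ft_force"],st["grasp_force"],st["time"])
s=bot.camera("side");t=bot.camera("top")
save(s,"s6.png",(250,130,390,270),4);save(t,"t6.png",(190,190,400,310),3.8)
for c in(s,t):
    m=bot.mark_of("bail_grip",c);print([(q["p"],np.round(q["uv"],1),atz(c,q["uv"],.185)) for q in m[:1]])
E
```

```text
0.0155 0.012003950229649582 [13.0211 -1.2808 -0.989 ] 0.32025576371597225
0.0165 0.012011649897652134 [18.2453 -1.7875 -4.163 ] 0.31812170445898735
0.012000435230762782 [17.6235 -0.7268 -3.0713] 98.89095067977905 25.7083
[(0.93, array([304.6, 196.3]), array([0.5716, 0.0846, 0.185 ]))]
[(0.75, array([248.9, 249.3]), array([0.5728, 0.085 , 0.185 ]))]
```

View pics/s6.png

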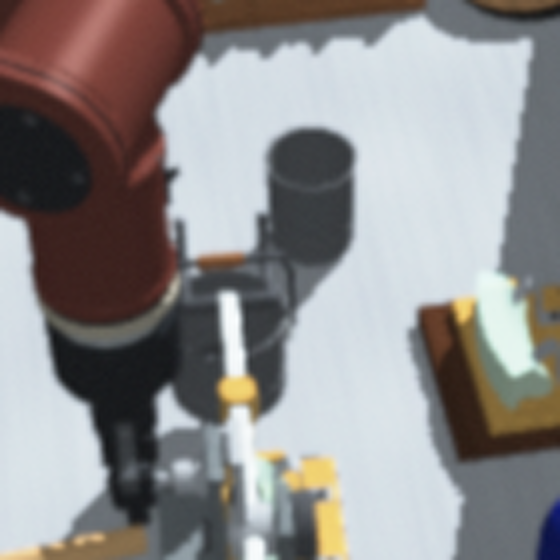

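View pics/t6.png

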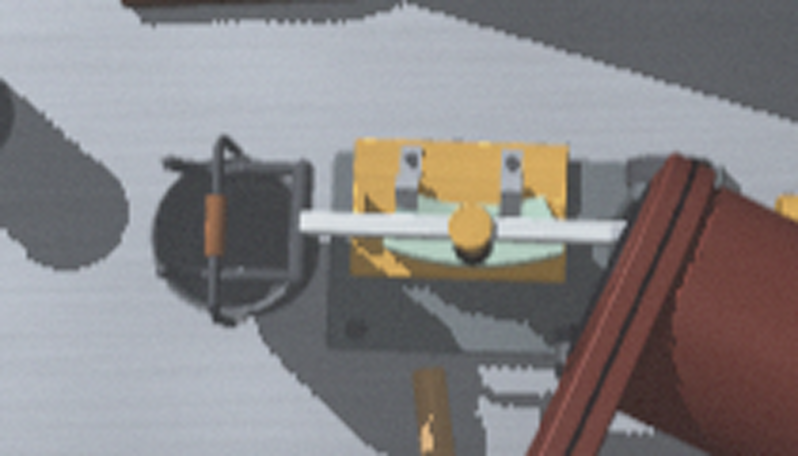

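The plunger is at its stop: 12.0 mm out, with 17.6 N on the tool. The arm is down, and both cameras' sleeve positions agree at z = 0.185. The beaker hangs on both prongs and is untouched.

```bash
python3 -c "
from cell import bot
print(bot.sign_off())"
```

```text
the job is handed in; nothing more can be done
None
```

I handed the job in at about 26 s: the beaker hangs freely by its bail on the forked hook, the gripper holds the plunger fully back at 12 mm, and the beaker's weight has brought the arm down to the height where the foot bears on the prism.

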